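# Level the rocking display riser and keep it pressed

### The job

The display riser on the desk rocks because its back left leg is a little short: lay the spirit level flat on the free front part of its board, parallel to the long edge, and let go of it. Then grip the black hand knob of the levelling foot at the front right corner, press that corner down until the foot bears firmly on the desk, and turn the knob until the bubble stands midway between the two black lines. Finish holding the knob like that, still pressed down with the bubble centred, so that a colleague can pack the short leg; do not shift the riser, its books or the other things on the desk.

Things in the scene. Friction and masses are not known exactly. Their poses are not given: they have to be found in the camera images.
- board_top (a point): Centre of the upper face of the riser's oak board, 240 (x) x 360 (y) x 18 mm, upper face 75 mm above the desk; a 24 mm high lip runs along the back edge. x points to the back edge, y along the long edge to the left seen from the front, z up out of the board. Free strip for the level: x = -115 to -25 mm, y = -60 to +160 mm.
- riser: The riser: a loose low stand, 2.7 kg with its books, on legs at x = +-95, y = +-155 mm. Three legs (-x+y, +x-y and the levelling foot -x-y) would stand level; the back left one (+x+y) is 2.5 mm short and the books keep the riser tipped onto it (0.015 rad) unless the -x-y corner is pressed down with over 4 N. Origin on the desk under the board's centre.
- knob_grip (a point): Middle, on the axis, of the black fluted hand knob, 41 mm across, 30 mm high, with about 12 mm of free stem between it and the board; it stands at x = -95, y = -155 mm of board_top, this point some 28 mm above the board. Pressing it presses the foot straight down onto the desk; it must sink about 3 to 5 mm for that. z is the screw's axis.
- knob (a joint): Turn of the knob and its screw, rad, -2.3 to 1.8, growing clockwise seen from above; 8 mm a turn. With the foot pressed on the desk, clockwise lifts that corner of the board by 1.3 mm per rad (the knob keeps its height) and moves the bubble about 7.4 mm per rad towards the knob's end. Level near 0; starts too far anticlockwise. Stiff (0.08 N m), stays where it is left.
- foot_tip (a point): Lowest point of the levelling foot's round rubber tip, on the screw's axis; it hangs a few mm above the desk (z = 0) until the corner is pressed down.
- foot: The levelling foot: threaded steel stem 12 mm thick through the board, rubber tip below, the knob on top. Origin at its lowest point.
- level_center (a point): Centre of the spirit level, half-way up: a loose aluminium bar 28 mm wide (x), 140 mm long (y), 38 mm high (z), about 0.26 kg, lying on the desk to the right of the riser at the start. To be gripped across its 28 mm width. Its long axis is y, z points up.
- vial (a point): Middle of the vial between its two black lines, on top of the level, 14.5 mm above level_center; y along the level. The lines are 24 mm apart, the bubble is 18 mm long.
- bubble_mid (a point): Middle of the bubble. Its offset from vial along the vial's y axis is 0 when the level is level, up to +-16 mm at the ends; it goes to the higher end, 1.8 mm per 0.001 rad of slope, and takes about 1 s to settle.
- level: The spirit level itself (see level_center). Origin at the centre of its underside, axes the same.
- writing_desk: The oak desk; its top is z = 0.
- book_maroon: Maroon book 121 x 165 x 24 mm, lowest of three books lying stacked on the back left of the board. Origin at its underside.
- book_green: Green book 109 x 150 x 18 mm, lying on the maroon one. Origin at its underside.
- book_blue: Blue book 102 x 140 x 21 mm, top of the stack, 63 mm above the board. Origin at its underside.
- pocket_watch_mid (a point): Silver pocket watch 63 x 47 x 12 mm lying on the desk near the robot, a bystander. Point half-way up.
- fastener_tin_mid (a point): Flat green tin 50 x 74 x 21 mm on the desk near the robot, a bystander. Point half-way up.
- ink_bottle_mid (a point): Glass ink bottle 48 x 48 x 58 mm behind the spirit level's starting place, a bystander. Point half-way up.
Mind the look-alikes: they are no part of the job. There is more than one size of the book_blue; the job needs the middle-sized.

How it is judged:
By the outcome, as a careful person would: the job done as asked, in the order asked, and still so for the second after the job is handed in, while the arm keeps its last pose, push and grip.
It also fails if it takes over 64 s, if anything falls off the work surface, if the arm or the gripper's body presses on something with over 40 N, if the wrist force passes 120 N, or if a joint passes its speed limit or range.

### The arm

A 6-joint arm with a two-finger parallel gripper is mounted at the origin on a cart in front of the work surface, level with it; the furniture and walls round the work are solid. World frame = base frame: x ahead of the robot, y to its left, z up, the work surface at z = 0. Lengths are in m, angles in degrees, forces in N, time in s.
With the tool pointing down it reaches from about 0.325 to 0.775 m from the base axis. Payload 9.3 kg.
Tool frame: the origin (TCP) lies on the front face of the gripper's body, between the roots of the fingers; the fingertips stand 73 mm ahead of it and the grasp point (between the pads) lies 54 mm ahead of it; z points along the fingers, y is the line along which they close (so a half turn about z gives the same grasp; the last joint's range is limited). The gripper opens to 85 mm and grips with 20 to 120 N. Pads are 22 mm wide; open, the fingers measure 114 mm over their backs; the gripper's body (76 mm by 85 mm) begins 54 mm behind the grasp point. The pads swing forward as they close: fully open they stand 13 mm farther back than shut.
Start: joints at [-80.42, 14.817, 1.232, 76.415, 0, 81.257], TCP at [0.173, -0.522, 0.304] pointing down, gripper open.
Joint ranges: [-174.27, 174.27], [-52.1, 104.24], [-59.71, 78.15], [-110.17, 111.67], [-87.03, 83.33], [-180, 180]. Speed limits (degrees/s): [127.2, 127.2, 159.86, 180, 180, 180].

### API

Orientations are given as [roll, pitch, yaw] about the fixed x, y, z axes, in that order (R = Rz(yaw) Ry(pitch) Rx(roll)).
In Python, from plant import r gives the robot as it stands.
- The arm moves only by the tool carry_out, never from a script. Its argument "rows" is one flat list of numbers, 7 for each row, row after row: the shift along the tool's x, y, z in m, then the turn, a rotation vector about the tool's x, y, z in degrees, then the gripper command: -1 is shut, 1 is fully open, values between are in proportion. In form: [dx, dy, dz, ax, ay, az, hand, dx, dy, dz, ax, ay, az, hand, ...]. A call has 1 to 10 rows; each row is the pose to reach, as a shift and turn from the pose commanded when the call began, along the tool's axes at that moment; what a row does not reach only later rows make up. A row lasts 1/10 s, in which the tool goes at most 50 mm and 8.59 degrees, less where a joint would pass 70% of its speed; a pose out of reach is approached as far as the arm can. A call with a gripper value outside its range is refused whole. The fingers move at their own pace and stop on an object; "force" is the grip in N (left out, the last holds). Time passes only in rows, so rows that repeat a pose let the fingers close. It gives the time, the measured TCP pose, the force, the opening and the grip force at its end, in the units of the state.
- r.sense(): the state, without advancing time (a new reading comes with each control period).
- r.read_camera(name): name is "side" or "top"; returns a dict with "pixels" (400x640x3 uint8, red, green, blue), "range_z" (400x640 float32, m along the optical axis (not along the pixel's ray), 0 where there is no reading), "camera_matrix" (3x3 intrinsics, pixels), "R" (3x3) and "t" (3): a world point X has camera coordinates R X + t. Camera axes: x right, y down, z forward; pixel columns grow to the right and rows downward; lengths in m; the calibration is good to about 2 mm. A picture is of the moment at which its call begins.
- r.hand_in(): hands the job in; it is judged then, once.
The state is a dict: "time": time; "qpos": joint angles; "joint_vel": joint speeds; "tau": joint torques, N m; "tcp_pos": TCP position; "tcp_rot": TCP orientation; "ft_force": force on the tool from outside, world axes, zero at the start; "wrist_torque": the same for the moment, N m; "finger_gap": finger opening in m; "grip_force": force on a finger pad.
Only numpy, scipy, OpenCV 4.12 (cv2) and the standard library are available. Lean on these libraries where they do the work, as an engineer would, in place of code of your own. Each camera call takes 0.05 s, during which the arm holds its last target. There are 200 camera calls.

## Working session

There is one attempt and no reset: what is moved stays moved. The work goes in short steps, Python scripts to look and compute and a tool call to move; the robot and the scene stay as the last step left them, time stands still between calls to the robot, and variables do not carry over. Pictures are saved under pics/ and viewed, at most 10 in all, crops included, and the job is handed in when it is done.

Besides the shell and the picture viewer there is one more tool, called after ">>>" as name(argument=value, ...), one argument or row to a line, values as JSON. carry_out: Moves the arm, as the interface text tells. Its arguments: {"type":"object","properties":{"rows":{"type":"array","items":{"type":"number"}},"force":{"type":"number"}},"required":["rows"]}

```bash
mkdir -p pics; ls; cat > h.py <<'E'
import numpy as np, cv2
from plant import r
def cam(n):
    c=r.read_camera(n); return c
def world(c,u,v):
    K=np.array(c["camera_matrix"]);z=c["range_z"][v,u]
    p=np.linalg.inv(K)@np.array([u,v,1.0])*z
    return np.array(c["R"]).T@(p-np.array(c["t"]))
def cloud(c):
    K=np.array(c["camera_matrix"]);z=c["range_z"].astype(float)
    v,u=np.mgrid[:400,:640]
    p=np.stack([(u-K[0,2])/K[0,0]*z,(v-K[1,2])/K[1,1]*z,z],-1)-np.array(c["t"])
    w=p@np.array(c["R"]); w[z==0]=np.nan
    return w
def proj(c,X):
    p=np.array(c["camera_matrix"])@(np.array(c["R"])@X+np.array(c["t"]));return p[:2]/p[2]
def save(c,n):cv2.imwrite(f"pics/{n}.png",c["pixels"][:,:,::-1])
E
python3 - <<'E'
from h import *
a=cam("top");b=cam("side")
save(a,"top0");save(b,"side0")
np.savez("c0.npz",top=cloud(a),side=cloud(b))
for c in(a,b):print(c["camera_matrix"],-np.array(c["R"]).T@c["t"],np.round(c["R"],2))
print(r.sense())
E
```

```text
pics
[[427.16291123   0.         324.62417532]
 [  0.         427.16291123 198.12853044]
 [  0.           0.           1.        ]] [ 0.45971725 -0.05834328  1.33594943] [[ 0.01 -1.   -0.  ]
 [-1.   -0.01 -0.08]
 [ 0.08  0.   -1.  ]]
[[432.98177724   0.         325.18832119]
 [  0.         432.98177724 202.29583411]
 [  0.           0.           1.        ]] [0.27767428 0.94551012 0.63669049] [[-0.95 -0.32  0.02]
 [-0.22  0.61 -0.76]
 [ 0.23 -0.72 -0.65]]
{'time': 0.1, 'qpos': array([-8.04199208e+01,  1.48489108e+01,  1.19617882e+00,  7.64169557e+01,
       -1.55613602e-04,  8.12562993e+01]), 'joint_vel': array([-0.06969987, -0.10638772,  0.09671313, -0.10595135,  0.05891854,
        0.02464806]), 'tau': array([ 4.43206533e-03, -5.56694019e+01,  3.45068300e+01,  1.17055626e-02,
       -1.90812470e-04, -1.37692876e-06]), 'tcp_pos': array([ 0.17287824, -0.52196124,  0.30332778]), 'tcp_rot': array([-1.79931099e+02, -1.04397344e-02,  1.83237737e+01]), 'ft_force': array([-0.15505481, -0.1287089 , -0.50974394]), 'wrist_torque': array([-0.03528606, -0.00225663,  0.02636615]), 'grip_force': 0.0, 'finger_gap': 0.08543499892068247}
```

View pics/top0.png

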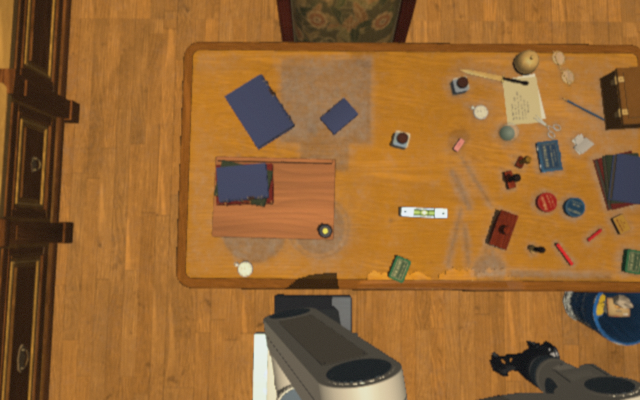

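View pics/side0.png

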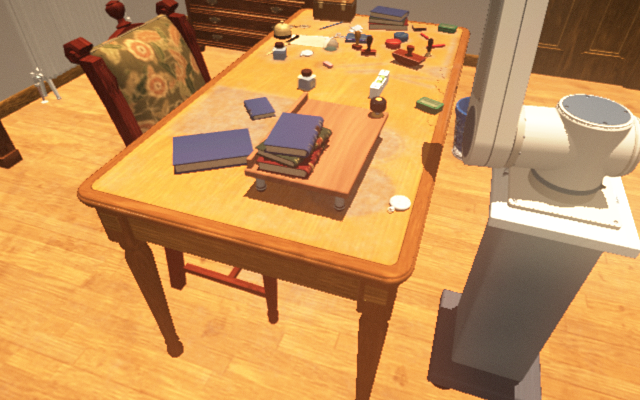

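The top view shows the riser board (213–336, 158–239), the three-book stack (244,183) with the middle-sized blue book on top, the knob (325,230) and the level (424,212). Possible mix-ups are the large blue book (260,110) and small blue book (339,116), which aren't in the stack, and ink bottle (400,139). The only white or aluminium bar with a vial is the one at (424,212).

```bash
python3 - <<'E'
from h import *
d=np.load("c0.npz");t=d["top"];s=d["side"]
im=cv2.imread("pics/top0.png")
def rect(w,lo,hi,x,y,name):
    m=(w[...,2]>lo)&(w[...,2]<hi)&(w[...,0]>x[0])&(w[...,0]<x[1])&(w[...,1]>y[0])&(w[...,1]<y[1])
    P=w[m]
    q=cv2.minAreaRect((P[:,:2]*1000).astype(np.float32))
    print(name,len(P),"med",np.round(np.median(P,0),4),"rect",np.round(q[0],1),np.round(q[1],1),round(q[2],2),"z",np.round(np.percentile(P[:,2],[5,50,95]),4)); return P
c=t[212,424];print(c,t[230,325],t[200,300])
for w,n in((t,"top"),(s,"side")):
    rect(w,.028,.05,(c[0]-.06,c[0]+.06),(c[1]-.11,c[1]+.11),n+" level")
    k=t[230,325]
    rect(w,.1,.14,(k[0]-.04,k[0]+.04),(k[1]-.04,k[1]+.04),n+" knob")
P=rect(t,.06,.09,(.2,.7),(-.15,.4),"board")
P=P[(P[:,1]<.1)]
A=np.c_[P[:,:2],np.ones(len(P))];print("plane",np.linalg.lstsq(A,P[:,2],rcond=None)[0])
print("desk z",np.nanmedian(t[230:260,440:480,2]))
a=cv2.resize(im[150:260,200:340],None,fx=2.8,fy=2.8,interpolation=2);b=cv2.resize(im[185:240,380:470],None,fx=4.2,fy=4.2,interpolation=2)
h=max(a.shape[0],b.shape[0]);f=lambda q:np.pad(q,((0,h-q.shape[0]),(0,0),(0,0)))
cv2.imwrite("pics/crop0.png",np.hstack([f(a),f(b)]))
# row/col of image edges for level: brightness
E
```

```text
[ 0.52347741 -0.35567269  0.04248126] [ 0.46612708 -0.05648065  0.12358647] [0.55428845 0.01833398 0.07546654]
top level 408 med [ 0.523  -0.3549  0.0373] rect [ 522.4 -355.3] [137.3  28.1] 88.11 z [0.0307 0.0373 0.0425]
top knob 159 med [ 0.4634 -0.0564  0.1205] rect [463.4 -55. ] [37.3 39.7] 89.75 z [0.1164 0.1205 0.1243]
side level 199 med [ 0.521  -0.3472  0.0359] rect [ 522.8 -352.8] [146.2  27.9] 88.06 z [0.0291 0.0359 0.039 ]
side knob 199 med [ 0.462  -0.043   0.1161] rect [462.2 -51. ] [41.7 37.7] 28.04 z [0.1016 0.1161 0.1214]
board 6721 med [0.5258 0.0531 0.0756] rect [451.3  99.6] [361.4 454.8] 89.08 z [0.0711 0.0756 0.0801]
plane [-0.01055975 -0.00595489  0.08167326]
desk z 0.0004264842124531105
```

View pics/crop0.png

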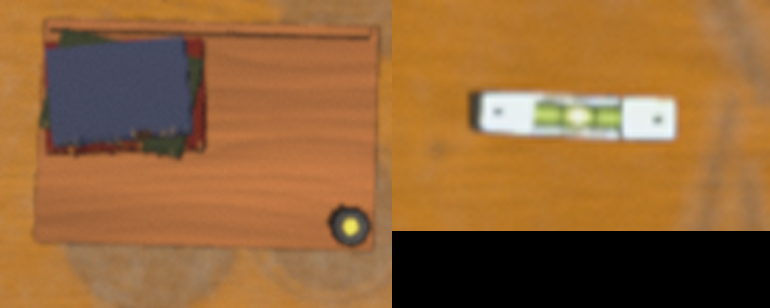

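Left crop: the board with the stack at its back left and the knob at front right (top px 325,230). Right crop: the level (top px 424,212), with yaw of about -1.9°. Next I'll fit the board's pose.

```bash
python3 - <<'E'
from h import *
d=np.load("c0.npz")
for n in("top","side"):
    w=d[n];m=(w[...,2]>.06)&(w[...,2]<.088)&(w[...,0]>.41)&(w[...,0]<.75)&(w[...,1]>-.15)&(w[...,1]<.35)
    P=w[m]; m2=(m*255).astype(np.uint8)
    nn,l,st,_=cv2.connectedComponentsWithStats(m2);i=1+np.argmax(st[1:,4]);P=w[l==i]
    q=cv2.minAreaRect((P[:,:2]*1000).astype(np.float32));print(n,np.round(q[0],1),np.round(q[1],1),q[2])
    # front edge line: min x per y bin ; right edge: min y per x bin
    fb=[(y,np.percentile(P[abs(P[:,1]-y)<.004][:,0],1)) for y in np.arange(0,.26,.01)]
    print(" front",np.polyfit(*np.array(fb).T,1))
    rb=[(x,np.percentile(P[abs(P[:,0]-x)<.004][:,1],1)) for x in np.arange(.5,.64,.01)]
    print(" right",np.polyfit(*np.array(rb).T,1))
E
```

```text
top [556.6  96.6] [235.8 364.2] 0.4319486618041992
 front [0.01230117 0.44166557]
 right [-0.0374343  -0.05813363]
side [560.5  98.8] [362.9 239. ] 88.76026916503906
 front [0.01838427 0.44022987]
 right [-0.0637004  -0.03854684]
```

```bash
cat >> h.py <<'E'
from scipy.spatial.transform import Rotation as Ro
def goal(p,yaw,q=False):
    s=r.sense();R=Ro.from_euler("xyz",s["tcp_rot"],degrees=True);G=Ro.from_euler("xyz",[180,0,yaw],degrees=True)
    d=R.inv().apply(np.array(p)-s["tcp_pos"]);v=(R.inv()*G).as_rotvec(degrees=True)
    print("t",s["time"],"delta",np.round(d,4),"rot",np.round(v,2),"tcp",np.round(s["tcp_pos"],4),np.round(s["tcp_rot"],2),"F",np.round(s["ft_force"],1),"gap",round(s["finger_gap"],4))
E
python3 -c "
from h import *
goal([.5225,-.3545,.15],88.1)"
```

```text
t 0.1 delta [ 0.3845 -0.0489  0.1535] rot [-5.000e-02 -5.000e-02 -6.978e+01] tcp [ 0.1729 -0.522   0.3033] [-1.7993e+02 -1.0000e-02  1.8320e+01] F [-0.2 -0.1 -0.5] gap 0.0854
```

>>> carry_out(
  rows=[0.3845, -0.0489, 0.1535, 0, 0, -69.8, 0.4, 0.3845, -0.0489, 0.1535, 0, 0, -69.8, 0.4, 0.3845, -0.0489, 0.1535, 0, 0, -69.8, 0.4, 0.3845, -0.0489, 0.1535, 0, 0, -69.8, 0.4, 0.3845, -0.0489, 0.1535, 0, 0, -69.8, 0.4, 0.3845, -0.0489, 0.1535, 0, 0, -69.8, 0.4, 0.3845, -0.0489, 0.1535, 0, 0, -69.8, 0.4, 0.3845, -0.0489, 0.1535, 0, 0, -69.8, 0.4, 0.3845, -0.0489, 0.1535, 0, 0, -69.8, 0.4, 0.3845, -0.0489, 0.1535, 0, 0, -69.8, 0.4],
)

```text
time: 1.1
tcp_pos: [0.5238, -0.3531, 0.1485]
tcp_rot: [-179.9, -0.1, 88.3]
ft_force: [-0.7, -0.5, 0.1]
finger_gap: 0.0597
grip_force: 0.0
```

```bash
python3 -c "
from h import *
goal([.5225,-.3545,.078],88.1)
c=cam('side');b=c['pixels'][40:140,330:450];cv2.imwrite('pics/s1.png',cv2.resize(b[:,:,::-1],None,fx=5,fy=5,interpolation=2))"
```

```text
t 1.1 delta [-0.0016 -0.0011  0.0705] rot [-0.12 -0.11  0.16] tcp [ 0.5238 -0.3531  0.1485] [-1.7988e+02 -1.1000e-01  8.8250e+01] F [-0.7 -0.5  0.1] gap 0.0597
```

View pics/s1.png

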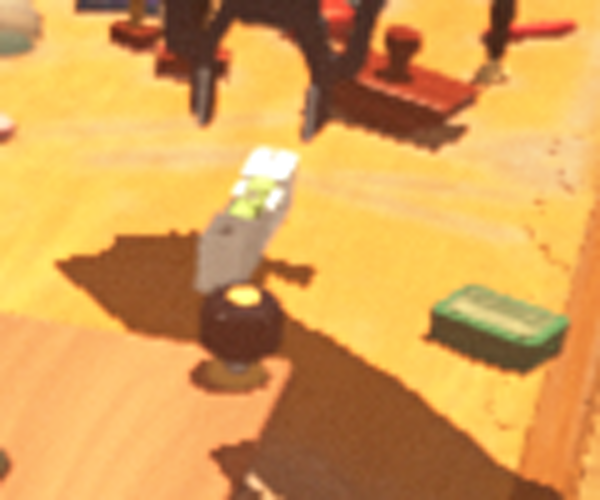

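The open fingers (crop 205,120 and 315,130) are above the level (255,205) and on either side of it. I'll go down and grip.

>>> carry_out(
  rows=[-0.0012, -0.001, 0.04, 0, 0, 0.1, 0.4, -0.0012, -0.001, 0.07, 0, 0, 0.1, 0.4, -0.0012, -0.001, 0.07, 0, 0, 0.1, 0.4, -0.0012, -0.001, 0.07, 0, 0, 0.1, -0.6, -0.0012, -0.001, 0.07, 0, 0, 0.1, -1, -0.0012, -0.001, 0.07, 0, 0, 0.1, -1, -0.0012, -0.001, 0.07, 0, 0, 0.1, -1, -0.0012, -0.001, 0.07, 0, 0, 0.1, -1],
  force=40,
)

```text
time: 1.95
tcp_pos: [0.5221, -0.3572, 0.0829]
tcp_rot: [179.8, 0.2, 88.0]
ft_force: [-1.4, -2.0, 8.5]
finger_gap: 0.0272
grip_force: 41.7
```

>>> carry_out(
  rows=[0, 0, -0.03, 0, 0, 0, -1, 0, 0, -0.07, 0, 0, 0, -1, 0, 0, -0.12, 0, 0, 0, -1, 0, 0, -0.16, 0, 0, 0, -1, 0, 0, -0.16, 0, 0, 0, -1],
)

```text
time: 2.45
tcp_pos: [0.5226, -0.357, 0.2476]
tcp_rot: [179.5, 0.4, 88.0]
ft_force: [0.6, -0.4, -3.2]
finger_gap: 0.0275
grip_force: 40.5
```

```bash
python3 -c "
from h import *
th=np.radians(-1.1);R=np.array([[np.cos(th),-np.sin(th)],[np.sin(th),np.cos(th)]])
p=np.array([.558,.098])+R@[-.080,.080];print(p, .0817-.01056*p[0]-.00595*p[1])
goal([p[0],p[1],.238],88.9)
w=cloud(cam('top'));x=w[(abs(w[...,0]-p[0])<.03)&(abs(w[...,1]-p[1])<.07)];print(np.median(x,0))"
```

```text
[0.47955054 0.17952105] 0.07556779605270894
t 2.45 delta [ 0.5347 -0.0617  0.0054] rot [ 0.47  0.4  -0.88] tcp [ 0.5226 -0.357   0.2476] [179.53   0.4   88.02] F [ 0.6 -0.4 -3.2] gap 0.0275
[0.47926512 0.17847709 0.0754493 ]
```

>>> carry_out(
  rows=[0.02, -0.01, -0.02, 0, 0, -0.2, -1, 0.07, -0.02, -0.02, 0, 0, -0.8, -1, 0.12, -0.03, -0.02, 0, 0, -0.8, -1, 0.17, -0.04, -0.02, 0, 0, -0.8, -1, 0.22, -0.05, -0.02, 0, 0, -0.8, -1, 0.27, -0.0617, -0.02, 0, 0, -0.8, -1, 0.32, -0.0617, -0.02, 0, 0, -0.8, -1, 0.37, -0.0617, -0.02, 0, 0, -0.8, -1, 0.42, -0.0617, -0.02, 0, 0, -0.8, -1, 0.46, -0.0617, -0.02, 0, 0, -0.8, -1],
)

```text
time: 3.5
tcp_pos: [0.4746, 0.108, 0.2594]
tcp_rot: [-179.9, 0.0, 88.8]
ft_force: [-0.1, -0.9, -3.0]
finger_gap: 0.0276
grip_force: 40.6
```

>>> carry_out(
  rows=[0.04, 0, 0.01, 0, 0, 0, -1, 0.07, 0, 0.03, 0, 0, 0, -1, 0.0747, 0, 0.05, 0, 0, 0, -1, 0.0747, 0, 0.065, 0, 0, 0, -1, 0.0747, 0, 0.065, 0, 0, 0, -1, 0.0747, 0, 0.065, 0, 0, 0, -1, 0.0747, 0, 0.065, 0, 0, 0, -1],
)

```text
time: 4.2
tcp_pos: [0.4775, 0.1803, 0.196]
tcp_rot: [180.0, -0.0, 88.8]
ft_force: [0.4, 0.3, -2.0]
finger_gap: 0.0272
grip_force: 40.6
```

```bash
python3 -c "
from h import *
goal([.4796,.1795,.1585],88.9)
c=cam('side');b=c['pixels'][90:210,240:400];cv2.imwrite('pics/s2.png',cv2.resize(b[:,:,::-1],None,fx=4,fy=4,interpolation=2))"
```

```text
t 4.2 delta [-0.0008  0.0021  0.0375] rot [ 0.04 -0.01 -0.11] tcp [0.4775 0.1803 0.196 ] [ 1.7996e+02 -1.0000e-02  8.8790e+01] F [ 0.4  0.3 -2. ] gap 0.0272
```

View pics/s2.png

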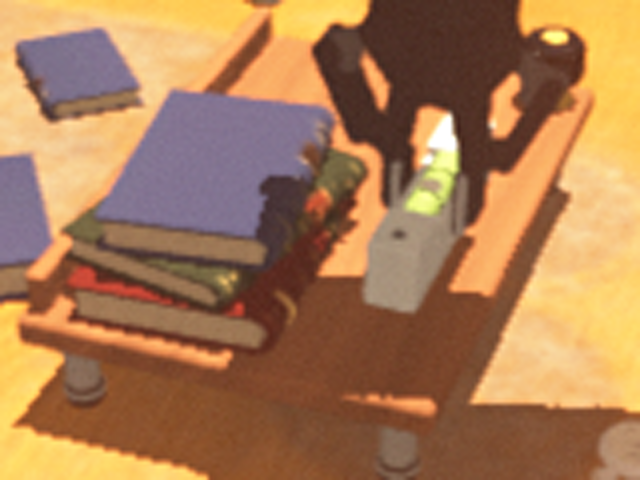

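The level hangs over the front strip (crop 415,240), between the fingers. The left linkage (340,60) comes close to the books, so I'll move about 4 mm towards the front and lower gently.

>>> carry_out(
  rows=[0, -0.0035, 0.01, 0, 0, 0, -1, 0, -0.0035, 0.02, 0, 0, 0, -1, 0, -0.0035, 0.03, 0, 0, 0, -1, 0, -0.0035, 0.034, 0, 0, 0, -1, 0, -0.0035, 0.036, 0, 0, 0, -1, 0, -0.0035, 0.036, 0, 0, 0, -1],
)

```text
time: 4.85
tcp_pos: [0.4737, 0.1806, 0.1591]
tcp_rot: [-180.0, 0.0, 88.8]
ft_force: [-0.0, -0.2, -3.0]
finger_gap: 0.0275
grip_force: 40.5
```

>>> carry_out(
  rows=[0, 0, 0.001, 0, 0, 0, -1, 0, 0, 0.001, 0, 0, 0, -1],
)

```text
time: 5.05
tcp_pos: [0.474, 0.1807, 0.1586]
tcp_rot: [180.0, -0.0, 88.8]
ft_force: [0.5, 0.3, -2.4]
finger_gap: 0.0271
grip_force: 40.6
```

>>> carry_out(
  rows=[0, 0, 0.001, 0, 0, 0, -1, 0, 0, 0.001, 0, 0, 0, -1],
)

```text
time: 5.25
tcp_pos: [0.4737, 0.1806, 0.1577]
tcp_rot: [180.0, 0.0, 88.8]
ft_force: [-2.2, 0.2, 3.1]
finger_gap: 0.0274
grip_force: 41.2
```

>>> carry_out(
  rows=[0, 0, 0.001, 0, 0, 0, -1, 0, 0, 0.001, 0, 0, 0, -1],
)

```text
time: 5.45
tcp_pos: [0.4735, 0.1805, 0.1573]
tcp_rot: [180.0, 0.0, 88.8]
ft_force: [-5.4, -1.4, 12.1]
finger_gap: 0.0275
grip_force: 42.4
```

>>> carry_out(
  rows=[0, 0, -0.001, 0, 0, 0, -1, 0, 0, -0.001, 0, 0, 0, -0.2, 0, 0, -0.001, 0, 0, 0, -0.1, 0, 0, -0.001, 0, 0, 0, 0.1, 0, 0, -0.001, 0, 0, 0, 0.1, 0, 0, -0.02, 0, 0, 0, 0.1, 0, 0, -0.05, 0, 0, 0, 0.1, 0, 0, -0.09, 0, 0, 0, 0.1, 0, 0, -0.09, 0, 0, 0, 0.1],
)

```text
time: 6.35
tcp_pos: [0.4753, 0.181, 0.2509]
tcp_rot: [179.6, -0.1, 88.8]
ft_force: [0.3, 0.5, -0.1]
finger_gap: 0.0468
grip_force: 0.0
```

```bash
python3 -c "
from h import *
goal([.463,-.0555,.25],145)
c=cam('top');w=cloud(c)
m=(w[...,2]>.1)&(w[...,2]<.125)&(w[...,0]<.52)&(w[...,0]>.42)
for a,b,n in((.08,.28,'level'),(-.1,-.02,'knob')):
    P=w[m&(w[...,1]>a)&(w[...,1]<b)];print(n,len(P),cv2.minAreaRect((P[:,:2]*1000).astype(np.float32)),np.percentile(P[:,2],[5,50,95]))"
```

```text
t 6.35 delta [-0.2367 -0.0075  0.0005] rot [  0.43   0.12 -56.17] tcp [0.4753 0.181  0.2509] [ 1.7959e+02 -9.0000e-02  8.8830e+01] F [ 0.3  0.5 -0.1] gap 0.0468
level 242 ((471.64849853515625, 148.48318481445312), (25.831199645996094, 72.56983947753906), 0.4784523844718933) [0.10538994 0.11220944 0.11698137]
knob 153 ((463.3681335449219, -55.03227996826172), (39.719356536865234, 37.08484649658203), 0.385143518447876) [0.11581849 0.12039139 0.12396086]
```

>>> carry_out(
  rows=[-0.05, -0.008, 0, 0, 0, -8.5, 0.5, -0.1, -0.008, 0, 0, 0, -17, 0.5, -0.15, -0.008, 0, 0, 0, -25, 0.5, -0.2, -0.008, 0, 0, 0, -34, 0.5, -0.236, -0.008, 0, 0, 0, -42, 0.5, -0.236, -0.008, 0, 0, 0, -50, 0.5, -0.236, -0.008, 0, 0, 0, -56, 0.5, -0.236, -0.008, 0, 0, 0, -56, 0.5, -0.236, -0.008, 0, 0, 0, -56, 0.5],
)

```text
time: 7.3
tcp_pos: [0.4605, -0.0554, 0.2453]
tcp_rot: [-180.0, -0.1, 144.8]
ft_force: [-0.1, 0.5, 0.9]
finger_gap: 0.0641
grip_force: 0.0
```

```bash
cat >> h.py <<'E'
def views(n):
    a=cam("top");b=cam("side")
    A=cv2.resize(a["pixels"][185:245,205:345,::-1],None,fx=5.7,fy=5.7,interpolation=cv2.INTER_CUBIC)[:, :798]
    B=cv2.resize(b["pixels"][100:190,290:400,::-1],None,fx=2.8,fy=2.8,interpolation=cv2.INTER_CUBIC)
    C=np.zeros((A.shape[0]+B.shape[0],798,3),np.uint8);C[:A.shape[0],:A.shape[1]]=A;C[A.shape[0]:,:B.shape[1]]=B
    cv2.imwrite(f"pics/{n}.png",C);return a,b
E
python3 -c "
from h import *
goal([.462,-.055,.161],145)
a,b=views('v1')
w=cloud(a);m=(w[...,2]>.1)&(w[...,2]<.125)&(w[...,0]<.52)&(w[...,0]>.42)&(w[...,1]>.08)&(w[...,1]<.28)
P=w[m];print(cv2.minAreaRect((P[:,:2]*1000).astype(np.float32)),np.polyfit(P[:,1],P[:,2],1))"
```

```text
t 7.3 delta [-0.0011  0.0012  0.0843] rot [-0.03 -0.09 -0.2 ] tcp [ 0.4605 -0.0554  0.2453] [-1.7997e+02 -9.0000e-02  1.4480e+02] F [-0.1  0.5  0.9] gap 0.0641
((472.63092041015625, 181.80177307128906), (139.63571166992188, 27.768014907836914), 88.5419921875) [-0.00040227  0.11192933]
```

View pics/v1.png

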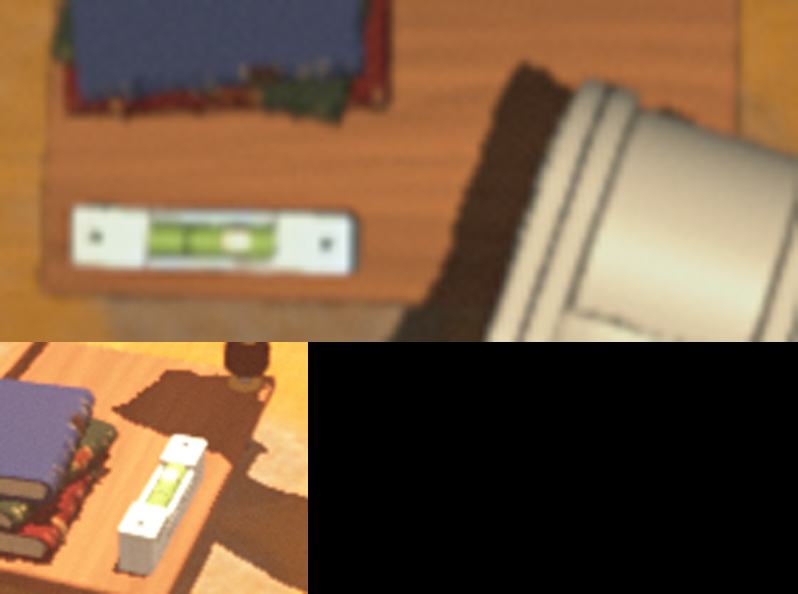

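The level lies flat, parallel to the board's edge (crop centre 215,240; yaw -1.5° against about -1.1° for the board), and is clear of the books. The bubble is at the right end (237,240). Next I'll descend onto the knob.

>>> carry_out(
  rows=[-0.001, 0.001, 0.04, 0, 0, 0, 0.5, -0.001, 0.001, 0.07, 0, 0, 0, 0.5, -0.001, 0.001, 0.084, 0, 0, 0, 0.5, -0.001, 0.001, 0.084, 0, 0, 0, 0.5],
)

```text
time: 7.8
tcp_pos: [0.4612, -0.0543, 0.1604]
tcp_rot: [-179.9, -0.2, 144.8]
ft_force: [0.8, 1.1, 0.0]
finger_gap: 0.064
grip_force: 0.0
```

>>> carry_out(
  rows=[0, 0, 0, 0, 0, 0, 0.1, 0, 0, 0, 0, 0, 0, 0.02, 0, 0, 0, 0, 0, 0, -0.1, 0, 0, 0, 0, 0, 0, -0.2, 0, 0, 0, 0, 0, 0, -1, 0, 0, 0, 0, 0, 0, -1],
  force=30,
)

```text
time: 8.4
tcp_pos: [0.4625, -0.0551, 0.1628]
tcp_rot: [180.0, 0.1, 144.8]
ft_force: [0.1, -1.1, 2.1]
finger_gap: 0.04
grip_force: 31.1
```

>>> carry_out(
  rows=[0, 0, 0.001, 0, 0, 0, -1, 0, 0, 0.002, 0, 0, 0, -1, 0, 0, 0.003, 0, 0, 0, -1, 0, 0, 0.003, 0, 0, 0, -1],
  force=70,
)

```text
time: 8.8
tcp_pos: [0.4617, -0.0555, 0.1602]
tcp_rot: [-179.9, 0.0, 144.8]
ft_force: [-8.1, -4.2, 14.7]
finger_gap: 0.0396
grip_force: 71.3
```

>>> carry_out(
  rows=[0, 0, 0.001, 0, 0, 0, -1, 0, 0, 0.002, 0, 0, 0, -1, 0, 0, 0.002, 0, 0, 0, -1],
)

```text
time: 9.1
tcp_pos: [0.4618, -0.0556, 0.1597]
tcp_rot: [-179.9, 0.1, 144.8]
ft_force: [-15.4, -3.3, 34.6]
finger_gap: 0.0388
grip_force: 73.4
```

```bash
cat >> h.py <<'E'
def tops():
    a=cam("top");w=cloud(a)
    m=(w[...,2]>.1)&(w[...,2]<.125)&(w[...,0]<.52)&(w[...,0]>.42)&(w[...,1]>.08)&(w[...,1]<.28)
    P=w[m];q=cv2.minAreaRect((P[:,:2]*1000).astype(np.float32));print("level",np.round(q[0],1),round(q[2],1))
    u0,v0=proj(a,np.array([q[0][0]/1000,q[0][1]/1000,.111]))
    p=cv2.getRectSubPix(a["pixels"],(41,5),(float(u0),float(v0)));print(round(u0,2),round(v0,2))
    for i in range(3):print(p[:,:,i].mean(0).astype(int).tolist())
    return a
E
python3 -c "
from h import *
s=r.sense();print(s['tcp_pos'],s['ft_force'],s['wrist_torque'])
tops();views('v2')"
```

```text
[ 0.46179951 -0.05556661  0.15970671] [-15.37162778  -3.33811192  34.57199798] [-3.50685435e-01  2.46888941e+00  7.75329982e-04]
level [470.9 180.5] 88.8
242.25 227.65
[198, 221, 228, 228, 228, 228, 229, 228, 210, 167, 154, 157, 157, 157, 155, 142, 129, 155, 189, 204, 206, 200, 182, 152, 133, 140, 150, 153, 154, 153, 154, 177, 220, 229, 228, 229, 229, 228, 224, 209, 191]
[207, 230, 236, 236, 237, 237, 237, 237, 222, 184, 173, 178, 177, 177, 176, 162, 145, 166, 193, 205, 208, 204, 191, 168, 150, 160, 171, 175, 175, 174, 172, 191, 230, 237, 237, 237, 237, 237, 234, 219, 201]
[189, 215, 223, 225, 226, 227, 228, 228, 206, 139, 99, 97, 97, 96, 95, 89, 83, 107, 144, 167, 175, 165, 134, 100, 82, 85, 92, 95, 95, 94, 103, 154, 218, 227, 228, 230, 231, 232, 229, 214, 197]
```

View pics/v2.png

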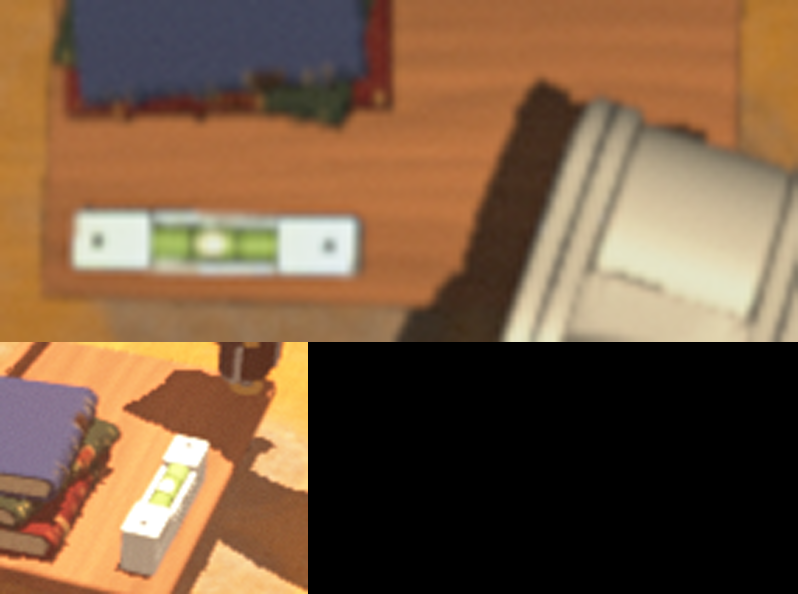

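Lines at strip index 16 and 24, with the bubble near 19.8 and still settling. The push is a bit too hard (35 N, and 15 N sideways), so I'll relax it.

>>> carry_out(
  rows=[0.0008, -0.0005, -0.0006, 0, 0, 0, -1, 0.0008, -0.0005, -0.0006, 0, 0, 0, -1, 0.0008, -0.0005, -0.0006, 0, 0, 0, -1],
)

```text
time: 9.55
tcp_pos: [0.4615, -0.0555, 0.1599]
tcp_rot: [-180.0, 0.2, 144.8]
ft_force: [-8.8, -3.4, 25.9]
finger_gap: 0.0392
grip_force: 72.0
```

>>> carry_out(
  rows=[0, 0, 0, 0, 0, 0, -1, 0, 0, 0, 0, 0, 0, -1, 0, 0, 0, 0, 0, 0, -1, 0, 0, 0, 0, 0, 0, -1, 0, 0, 0, 0, 0, 0, -1, 0, 0, 0, 0, 0, 0, -1, 0, 0, 0, 0, 0, 0, -1, 0, 0, 0, 0, 0, 0, -1],
)

```text
time: 10.35
tcp_pos: [0.4615, -0.0556, 0.1599]
tcp_rot: [-180.0, 0.2, 144.8]
ft_force: [-7.9, -4.3, 24.9]
finger_gap: 0.0388
grip_force: 72.0
```

```bash
cat >> h.py <<'E'
def bub():
    """mean sub-pixel offset of bubble from mid of lines, mm (+ toward knob)"""
    o=[]
    for k in range(4):
        a=cam("top");g=a["pixels"].astype(np.float32)
        v0=227.6;u0=242.25
        p=cv2.getRectSubPix(a["pixels"],(41,5),(u0,v0)).astype(float).mean(0)
        o.append(p)
    p=np.mean(o,0)
    b=np.interp(np.arange(0,40,.1),np.arange(41),p[:,2]);x=np.arange(0,40,.1)
    print(p[8:33,2].astype(int).tolist())
    return p
E
python3 -c "
from h import *
s=r.sense();print(s['time'],s['tcp_pos'],s['ft_force'],s['wrist_torque'])
bub();tops()"
```

```text
10.35 [ 0.46153099 -0.05555682  0.15989003] [-7.85914692 -4.32669431 24.88064917] [-0.41238585  1.31884263 -0.05278506]
[205, 138, 97, 95, 95, 96, 108, 136, 160, 174, 170, 142, 109, 93, 92, 89, 83, 86, 92, 95, 95, 95, 104, 155, 218]
level [470.7 180.8] 88.8
242.11 227.69
[196, 219, 227, 228, 228, 228, 228, 228, 217, 169, 151, 154, 153, 152, 160, 180, 196, 204, 203, 190, 166, 154, 153, 147, 134, 139, 151, 155, 156, 158, 156, 171, 220, 229, 229, 228, 228, 229, 226, 212, 190]
[206, 229, 236, 237, 237, 237, 237, 237, 227, 186, 170, 175, 173, 172, 174, 185, 196, 205, 206, 196, 181, 175, 174, 166, 152, 159, 172, 176, 177, 179, 176, 187, 229, 237, 237, 237, 237, 237, 235, 223, 200]
[188, 213, 223, 225, 226, 227, 228, 229, 214, 146, 98, 94, 92, 93, 104, 133, 158, 174, 173, 148, 112, 95, 93, 91, 84, 86, 93, 96, 97, 100, 103, 147, 218, 228, 228, 230, 231, 232, 231, 218, 196]
```

The bubble is at index 17.35 and the lines' middle at about 20.1, so it's roughly 8 mm off, away from the knob. I'll turn clockwise about 50° first, then measure.

>>> carry_out(
  rows=[0, 0, 0, 0, 0, 5, -1, 0, 0, 0, 0, 0, 10, -1, 0, 0, 0, 0, 0, 15, -1, 0, 0, 0, 0, 0, 20, -1, 0, 0, 0, 0, 0, 25, -1, 0, 0, 0, 0, 0, 30, -1, 0, 0, 0, 0, 0, 35, -1, 0, 0, 0, 0, 0, 40, -1, 0, 0, 0, 0, 0, 45, -1, 0, 0, 0, 0, 0, 50, -1],
)

```text
time: 11.6
tcp_pos: [0.4632, -0.0548, 0.1599]
tcp_rot: [179.7, 0.0, 94.7]
ft_force: [2.2, 3.2, 16.9]
finger_gap: 0.039
grip_force: 71.3
```

>>> carry_out(
  rows=[0, 0, 0, 0, 0, 0, -1, 0, 0, 0, 0, 0, 0, -1, 0, 0, 0, 0, 0, 0, -1, 0, 0, 0, 0, 0, 0, -1, 0, 0, 0, 0, 0, 0, -1, 0, 0, 0, 0, 0, 0, -1, 0, 0, 0, 0, 0, 0, -1, 0, 0, 0, 0, 0, 0, -1, 0, 0, 0, 0, 0, 0, -1, 0, 0, 0, 0, 0, 0, -1],
)

```text
time: 12.6
tcp_pos: [0.4632, -0.0548, 0.1599]
tcp_rot: [179.7, 0.0, 94.8]
ft_force: [0.9, 4.0, 17.5]
finger_gap: 0.039
grip_force: 71.3
```

```bash
cat >> h.py <<'E'
from scipy.optimize import curve_fit
def meas(n=6):
    """offset of bubble from window middle, mm, + toward knob; profile fitted as steps blurred"""
    from scipy.special import erf
    acc=None
    for i in range(n):
        a=cam("top");w=cloud(a)
        g=a["pixels"].astype(float);acc=g if acc is None else acc+g
    g=acc/n
    m=(w[...,2]>.1)&(w[...,2]<.125)&(w[...,0]<.52)&(w[...,0]>.42)&(w[...,1]>.08)&(w[...,1]<.28)
    q=cv2.minAreaRect((w[m][:,:2]*1000).astype(np.float32));c=np.array([q[0][0],q[0][1]])/1000
    u0,v0=proj(a,np.array([c[0],c[1],.111]))
    p=cv2.getRectSubPix(g.astype(np.float32),(49,3),(float(u0),float(v0))).mean(0)
    x=np.arange(49)-24.;y=p[:,2]
    st=lambda x,e,s:.5*(1+erf((x-e)/s))
    ga=lambda x,c,s:np.exp(-((x-c)/s)**2)
    f=lambda x,m0,h,W,G,B,mb,hb,s,L,hl:W+(G-W)*(st(x,m0-h,s)-st(x,m0+h,s))+B*(st(x,mb-hb,s*1.3)-st(x,mb+hb,s*1.3))-L*(ga(x,m0-hl,.6)+ga(x,m0+hl,.6))
    sel=abs(x)<17
    best=None
    for mb in(-4,-2,0,2,4):
        try:
            P,_=curve_fit(f,x[sel],y[sel],[0,11,228,95,80,mb,2.6,.8,15,4.2],maxfev=5000);e=((f(x[sel],*P)-y[sel])**2).mean()**.5
            if best is None or e<best[0]:best=(e,P)
        except Exception:pass
    e,P=best;k=70/2/ (P[1]*1) 
    print(y[sel].astype(int).tolist());print("rms",round(e,1),np.round(P,2),"level",np.round(q[0],1),round(q[2],1),"offset mm",round((P[5]-P[0])*12/abs(P[9]),2),round((P[5]-P[0])*2.87,2))
    s=r.sense();print("t",s["time"],s["tcp_pos"].round(4),s["tcp_rot"].round(1),"F",s["ft_force"].round(1),s["wrist_torque"].round(2),"q6",s["qpos"][5].round(1))
E
python3 -c "
from h import *
meas()"
```

```text
[225, 226, 227, 227, 210, 142, 99, 96, 97, 96, 94, 89, 104, 150, 179, 192, 185, 150, 109, 87, 76, 82, 91, 94, 94, 93, 98, 146, 215, 226, 227, 229, 230]
rms 2.5 [-4.0000e-02  1.1200e+01  2.2776e+02  9.3780e+01  9.8150e+01 -1.0300e+00
  2.1800e+00  9.5000e-01  2.0740e+01  4.4300e+00] level [471.3 180.8] 88.8 offset mm -2.68 -2.84
t 12.9 [ 0.4632 -0.0549  0.1599] [179.7   0.   94.8] F [ 2.9  4.2 18.8] [ 0.7  -0.79 -0.08] q6 68.0
```

>>> carry_out(
  rows=[0, 0, 0, 0, 0, 5, -1, 0, 0, 0, 0, 0, 10, -1, 0, 0, 0, 0, 0, 15, -1, 0, 0, 0, 0, 0, 20, -1, 0, 0, 0.0003, 0, 0, 21, -1, 0, 0, 0.0003, 0, 0, 21, -1],
)

```text
time: 13.5
tcp_pos: [0.464, -0.0549, 0.1599]
tcp_rot: [179.6, -0.1, 73.8]
ft_force: [5.7, 5.2, 17.2]
finger_gap: 0.0398
grip_force: 71.3
```

>>> carry_out(
  rows=[0, 0, 0, 0, 0, 0, -1, 0, 0, 0, 0, 0, 0, -1, 0, 0, 0, 0, 0, 0, -1, 0, 0, 0, 0, 0, 0, -1, 0, 0, 0, 0, 0, 0, -1, 0, 0, 0, 0, 0, 0, -1, 0, 0, 0, 0, 0, 0, -1, 0, 0, 0, 0, 0, 0, -1, 0, 0, 0, 0, 0, 0, -1, 0, 0, 0, 0, 0, 0, -1],
)

```text
time: 14.5
tcp_pos: [0.464, -0.0549, 0.1599]
tcp_rot: [179.6, -0.1, 73.9]
ft_force: [5.7, 4.9, 17.3]
finger_gap: 0.0395
grip_force: 71.3
```

>>> carry_out(
  rows=[0, 0, 0, 0, 0, 0, -1, 0, 0, 0, 0, 0, 0, -1, 0, 0, 0, 0, 0, 0, -1, 0, 0, 0, 0, 0, 0, -1, 0, 0, 0, 0, 0, 0, -1, 0, 0, 0, 0, 0, 0, -1, 0, 0, 0, 0, 0, 0, -1, 0, 0, 0, 0, 0, 0, -1, 0, 0, 0, 0, 0, 0, -1, 0, 0, 0, 0, 0, 0, -1],
)

```text
time: 15.5
tcp_pos: [0.464, -0.0549, 0.1599]
tcp_rot: [179.6, -0.1, 73.9]
ft_force: [6.1, 4.3, 18.1]
finger_gap: 0.0391
grip_force: 71.3
```

```bash
python3 -c "
from h import *
meas(10);views('v3')"
```

```text
[224, 225, 226, 227, 219, 158, 107, 97, 97, 98, 96, 87, 81, 106, 149, 180, 195, 188, 152, 109, 79, 79, 88, 92, 93, 93, 93, 129, 199, 223, 226, 228, 229]
rms 2.9 [2.0000e-01 1.1220e+01 2.2675e+02 9.3730e+01 1.0290e+02 5.0000e-02
 2.0900e+00 9.5000e-01 2.0710e+01 4.3900e+00] level [471.7 181.6] 88.9 offset mm -0.39 -0.41
t 16.0 [ 0.464  -0.0549  0.1599] [ 1.796e+02 -1.000e-01  7.390e+01] F [ 5.5  4.4 17.5] [ 0.7  -1.34 -0.1 ] q6 89.0
```

View pics/v3.png

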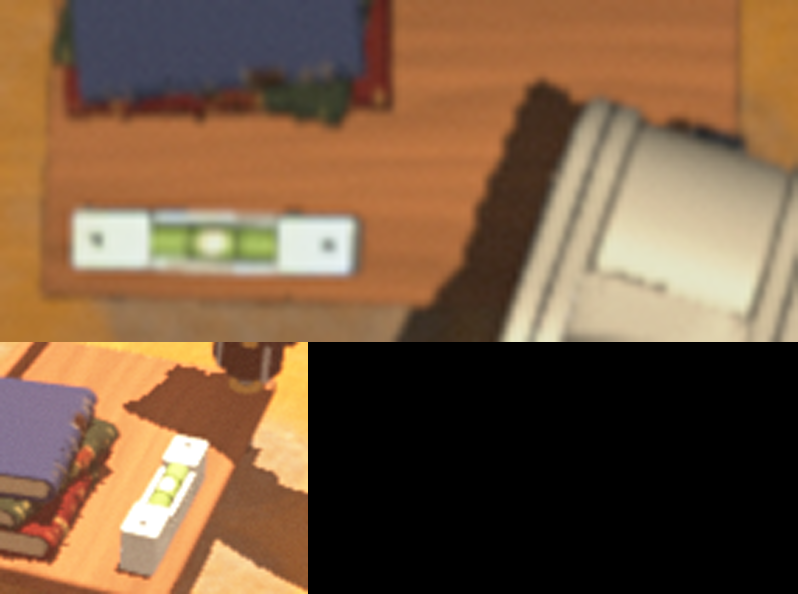

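The bubble stands between the lines (crop bubble x≈212, lines ≈187 and 239), 0.4 mm short. One last 3° nudge.

>>> carry_out(
  rows=[0, 0, 0, 0, 0, 2, -1, 0, 0, 0.0002, 0, 0, 3, -1, 0, 0, 0.0002, 0, 0, 3, -1, 0, 0, 0.0002, 0, 0, 3, -1, 0, 0, 0.0002, 0, 0, 3, -1, 0, 0, 0.0002, 0, 0, 3, -1, 0, 0, 0.0002, 0, 0, 3, -1, 0, 0, 0.0002, 0, 0, 3, -1, 0, 0, 0.0002, 0, 0, 3, -1, 0, 0, 0.0002, 0, 0, 3, -1],
)

```text
time: 17.1
tcp_pos: [0.4641, -0.0549, 0.1598]
tcp_rot: [179.6, -0.1, 70.9]
ft_force: [5.7, 4.1, 19.2]
finger_gap: 0.039
grip_force: 71.5
```

>>> carry_out(
  rows=[0, 0, 0, 0, 0, 0, -1, 0, 0, 0, 0, 0, 0, -1, 0, 0, 0, 0, 0, 0, -1, 0, 0, 0, 0, 0, 0, -1, 0, 0, 0, 0, 0, 0, -1, 0, 0, 0, 0, 0, 0, -1, 0, 0, 0, 0, 0, 0, -1, 0, 0, 0, 0, 0, 0, -1, 0, 0, 0, 0, 0, 0, -1, 0, 0, 0, 0, 0, 0, -1],
)

```text
time: 18.1
tcp_pos: [0.4641, -0.0549, 0.1598]
tcp_rot: [179.6, -0.1, 70.9]
ft_force: [6.6, 4.0, 18.9]
finger_gap: 0.0394
grip_force: 71.5
```

```bash
python3 -c "
from h import *
meas(20)"
```

```text
[224, 225, 226, 226, 212, 144, 101, 97, 97, 98, 96, 86, 81, 110, 155, 185, 197, 189, 149, 103, 75, 80, 89, 92, 93, 93, 96, 140, 210, 225, 226, 228, 230]
rms 2.3 [ 2.000e-02  1.123e+01  2.268e+02  9.477e+01  1.027e+02 -5.000e-02
  2.100e+00  9.000e-01  2.847e+01  4.430e+00] level [471.6 180.9] 88.8 offset mm -0.2 -0.21
t 19.1 [ 0.4641 -0.0549  0.1599] [ 1.796e+02 -1.000e-01  7.090e+01] F [ 5.2  5.6 18.6] [ 0.72 -1.27 -0.07] q6 92.0
```

```bash
python3 -c "
from h import *
print(r.hand_in())"
```

```text
the job is handed in; nothing more can be done
None
```

The job is handed in at about 19 s: the level lies flat on the front strip and is released, and the arm still holds the knob pressed down with about 19 N, with the bubble measured 0.2 mm from the middle of the lines.

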